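Swap the oscilloscope's flat battery for the charged one

ROBOT

A 6-joint arm with a two-finger parallel gripper is mounted at the origin on the work surface. World frame = base frame: x ahead of the robot, y to its left, z up, the work surface at z = 0. Lengths are in mm, angles in rad, forces in N, time in s.
With the tool pointing down it reaches from about 400 to 925 mm from the base axis. Payload 12.5 kg.
Tool frame: the origin (TCP) lies at the very end of the fingers, on their centre line; the grasp point (between the pads) lies 19 mm behind it; z points along the fingers, y is the line along which they close (so a half turn about z gives the same grasp; the last joint's range is limited). The gripper opens to 95 mm and grips with 3 to 60 N. Pads are 20 mm wide; open, the fingers measure 119 mm over their backs; the gripper's body (75 mm by 180 mm) begins 59 mm behind the grasp point.
Start: joints at [1.043, 0.491, 1.559, -0, 1.092, -0.106], TCP at [255.863, 570.246, 214.661] pointing down, gripper open.
Joint ranges: [-3.1, 3.1], [-0.84, 2.19], [0.05, 2.79], [-1.13, 4.28], [0.06, 2.93], [-2.69, 2.69]. Speed limits (rad/s): [2.22, 2.22, 2.79, 3.14, 3.14, 3.14].

INTERFACE

Orientations are given as [roll, pitch, yaw] about the fixed x, y, z axes, in that order (R = Rz(yaw) Ry(pitch) Rx(roll)).
In Python, from cell import * gives the robot as it stands.
- The arm moves only by the tool jog_arm, never from a script. Its argument "targets" is a list of rows, each an object with "turn": the turn, a rotation vector about the world's x, y, z in degrees, a list of three; "slide": the shift along the world's x, y, z in mm, a list of three; "claw": the opening in per cent of the stroke, from 0 (shut) to 100 (fully open). In form: [{"turn": [wx, wy, wz], "slide": [x, y, z], "claw": claw}, ...]. A call has 1 to 5 rows; each row shifts and turns the commanded pose from where the row before left it; what a row does not reach is not made up. A row lasts 1/8 s, in which the tool goes at most 62.5 mm and 10.7 degrees, less where a joint would pass 70% of its speed; a pose out of reach is approached as far as the arm can. A call with a gripper value outside its range is refused whole. The fingers move at their own pace and stop on an object; the grip force is fixed at half the most. Time passes only in rows, so rows that do not move let the fingers close. It gives the time, the measured TCP pose, the force, the opening and the grip force at its end, in the units of the state.
- state(): the state, without advancing time (a new reading comes with each control period).
- read_camera(name): name is "scene" or "top" or "wrist"; returns a dict with "frame" (420x560x3 uint8, blue, green, red), "mtx" (3x3 intrinsics, pixels), "R" (3x3) and "t" (3): a world point X has camera coordinates R X + t. Camera axes: x right, y down, z forward; pixel columns grow to the right and rows downward; lengths in mm; the calibration is good to about 2 mm. A picture is of the moment at which its call begins. There is no depth.
- job_done(): hands the job in; it is judged then, once.
Trained networks look in the newest picture that a camera, given by its name, has taken for a name from the list of things; names that differ only in an ending like _2 or _b are one class to them, and where a whole thing is asked for, a point or a joint stands for the part that bears it (a point fixed in the world has none). Each returns a list of dicts, best first, with "conf" (0 to 1); they miss things now and then, are a little off and sometimes report something else, mostly with a low value. They report only what shows in the picture. A call takes as long as a camera call. They do not tell look-alikes from the thing itself.
- look_for(query, camera): "xy" ([column, row] in pixels, amid what is visible of it).
The state is a dict: "t": time; "joints": joint angles; "qvel": joint speeds; "tau": joint torques, N m; "eef_pos": TCP position; "tcp_rot": TCP orientation; "ft_force": force on the tool from outside, world axes, zero at the start; "moment": the same for the moment, N m; "opening": opening from 0.0 (shut) to 1.0 (fully open); "grip_force": force on a finger pad.
Only numpy, scipy, OpenCV 4.12 (cv2) and the standard library are available. Lean on these libraries where they do the work, as an engineer would, in place of code of your own. Each camera call takes 0.05 s, during which the arm holds its last target. There are 200 camera calls.

TASK

The battery pack in the handheld oscilloscope is flat: swap it with the fully charged pack, so that the full one sits home in the oscilloscope's battery bay and the flat one sits home in the charger that the full one came out of; the empty pink tray is free to park a pack on the way. Then fit the loose battery cover over the oscilloscope's bay, fully down. Set everything down gently, and leave the half-charged pack, the circuit board and the bowl of screws where they are.

Things in the scene. Friction and masses are not known exactly. Their poses are not given: they have to be found in the camera images.
- oscilloscope: Fixed handheld oscilloscope, back up: grey case, orange corners. Origin on the table under the battery bay's centre; x along case and bay to the end with steel sockets (case x -72 to 146, y +-65 mm). Back face 42 mm, corners 45 mm above origin. Bay: pocket 68 x 38 mm, floor 36 mm above origin, round black bead about it, outside 80 x 50 mm, top 45 mm. Holds the flat pack at the start.
- charger: White desk charger, fixed, 96 x 78 mm, 20 mm high; the one that holds the full pack at the start. Origin on the table under the centre of its bay, x along the bay's length. Bay: pocket 68 x 38 mm, floor 14 mm above the origin, round black bead about it, outside 80 x 50 mm, bead top 23 mm above the origin.
- other_charger: The other white desk charger, the same in every measure, holding the half-charged pack; not to be used.
- tray: Empty shallow pink parts tray 112 x 86 mm (x, y), walls 3 mm thick and 8 mm high, floor 3 mm thick, fixed; a free place to park a pack. Origin at the centre of its underside.
- flat_pack: Battery pack, dark grey block 62 x 32 x 28 mm (x, y, z), 0.11 kg, with a four-segment charge gauge on top: one red segment lit, three dark. Origin at the centre of its underside, x along its length. Fits a bay either way round, with 3 mm of play. In a bay its top 19 mm stand above the bead: grip there across the 32 mm. Starts in the oscilloscope's bay.
- full_pack: Battery pack, dark grey block 62 x 32 x 28 mm (x, y, z), 0.11 kg, with a four-segment charge gauge on top: all four segments green. Origin at the centre of its underside, x along its length. Fits a bay either way round, with 3 mm of play. In a bay its top 19 mm stand above the bead: grip there across the 32 mm. Starts in the bay of 'charger'.
- half_pack: Battery pack, dark grey block 62 x 32 x 28 mm (x, y, z), 0.11 kg, with a four-segment charge gauge on top: two amber segments lit, two dark. Origin at the centre of its underside, x along its length. Fits a bay either way round, with 3 mm of play. In a bay its top 19 mm stand above the bead: grip there across the 32 mm. It stays in 'other_charger'.
- battery_cover: Battery cover: grey shell with orange patch and black ribs on top, open underneath, 92 x 62 x 27 mm outside (x, y, z), 87 x 57 x 24 mm inside, 0.05 kg, lying open side down. Origin at the centre of its open lower edge, x along its length. Fits over the pack and outside the bead (3.5 mm of play), length along the bay, either way round, lower edge on the oscilloscope's back face.
- board: Green bare circuit board 78 x 56 mm, 12 mm high with its parts, loose; origin under its centre. Leave it alone.
- screw_bowl: Steel bowl of screws, 80 mm across, 22 mm high, loose; origin under its centre. Leave it alone.
Things that resemble listed ones, but are neither listed nor needed, are in the scene too. What is shaped like the flat_pack but blue or white is not meant. Leave any white look-alike of the half_pack alone.

How it is judged:
By the outcome, as a careful person would: the job done as asked, in the order asked, and still so for the second after the job is handed in, with the robot touching nothing.
It also fails if it takes over 102 s, if anything falls off the work surface, if the arm or the gripper's body presses on something with over 40 N, if the wrist force passes 120 N, or if a joint passes its speed limit or range.

## Working session

There is one attempt and no reset: what is moved stays moved. The work goes in short steps, Python scripts to look and compute and a tool call to move; the robot and the scene stay as the last step left them, time stands still between calls to the robot, and variables do not carry over. Pictures are saved under pics/ and viewed, at most 14 in all, crops included, and the job is handed in when it is done.

Besides the shell and the picture viewer there is one more tool, called as name([rows], argument=value, ...), one row to a line, values as JSON. jog_arm: Moves the arm, as the interface text tells. Its arguments: {"type":"object","properties":{"targets":{"type":"array","items":{"type":"object","properties":{"turn":{"type":"array","items":{"type":"number"}},"slide":{"type":"array","items":{"type":"number"}},"claw":{"type":"number"}}}}},"required":["targets"]}

```bash
mkdir -p pics; ls; cat > h.py <<'E'
from cell import *
import numpy as np, cv2
def shot(n,f=None):
    c=read_camera(n)
    if f: cv2.imwrite('pics/'+f,c['frame'])
    return c
def pt(c,uv,z):
    K,R,t=[np.array(c[k],float) for k in('mtx','R','t')]
    d=R.T@np.linalg.inv(K)@np.array([uv[0],uv[1],1.]); o=-R.T@t
    return o+d*(z-o[2])/d[2]
E
python3 - <<'E'
from h import *
for n in('top','scene'):
    c=shot(n,n+'0.png')
    if n=='top':
        for q,z in dict(oscilloscope=42,charger=20,tray=3,flat_pack=64,full_pack=42,battery_cover=27,board=10,screw_bowl=20).items():
            print(q,[(np.round(r['xy']).tolist(),round(r['conf'],2),pt(c,r['xy'],z)[:2].round().tolist()) for r in look_for(q,n)])
        print(-np.array(c['R']).T@c['t'])
print(state())
E
```

```text
pics
oscilloscope [([246.0, 204.0], 0.59, [539.0, 7.0])]
charger [([390.0, 202.0], 0.72, [536.0, -366.0])]
tray [([125.0, 270.0], 0.88, [377.0, 327.0])]
flat_pack [([385.0, 143.0], 0.8, [680.0, -349.0]), ([250.0, 220.0], 0.78, [496.0, -5.0]), ([103.0, 166.0], 0.62, [642.0, 361.0])]
full_pack [([400.0, 204.0], 0.86, [527.0, -386.0])]
battery_cover [([101.0, 209.0], 0.78, [537.0, 378.0])]
board [([159.0, 177.0], 0.72, [617.0, 234.0])]
screw_bowl [([379.0, 269.0], 0.86, [364.0, -329.0])]
[ 434.52824884  -79.21425881 1267.62126576]
{'t': 0.5, 'joints': array([ 1.04337554e+00,  4.90881743e-01,  1.55892241e+00, -1.77879788e-05,
        1.09167902e+00, -1.05645380e-01]), 'qvel': array([-0.00035699,  0.00103904, -0.00108076, -0.00098588, -0.00089817,
       -0.00187928]), 'tau': array([-1.81139574e-03, -6.12061143e+01, -2.58285016e+01,  6.92792935e-02,
        4.47938999e-02, -4.28111809e-05]), 'eef_pos': array([255.87781791, 570.23287214, 214.66456064]), 'tcp_rot': array([3.14148545e+00, 2.72419492e-05, 2.71982544e+00]), 'ft_force': array([-0.40971699, -0.21677809, -0.10577067]), 'moment': array([-0.01283581, -0.04678633, -0.00732165]), 'grip_force': 0.0, 'opening': 1.0006588392261113}
```

View pics/top0.png

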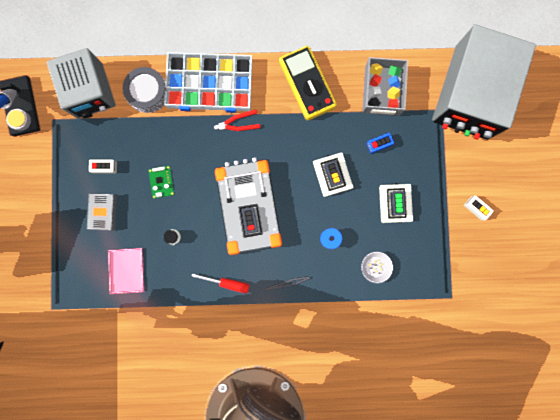

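View pics/scene0.png

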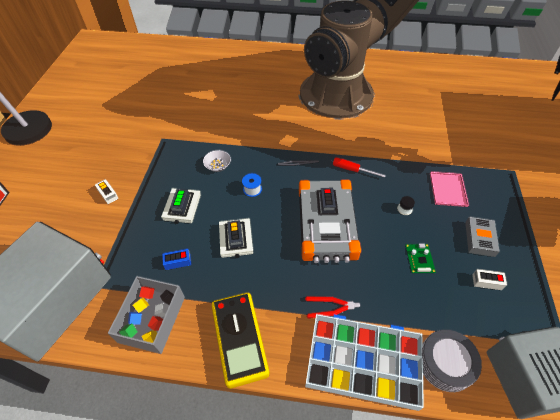

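The top view shows the flat pack in the scope at about (250,220), the full pack in the right charger at (397,203), the tray at (126,270) and the cover at (101,211). The half pack at (333,175) and the blue and white look-alikes stay where they are. I'll move toward the tray and cover and look from the wrist.

jog_arm([
  {"turn":[0,0,6],"slide":[40,-40,0],"claw":100},
  {"turn":[0,0,6],"slide":[40,-40,0],"claw":100},
  {"turn":[0,0,6],"slide":[40,-40,0],"claw":100},
  {"turn":[0,0,6],"slide":[40,-40,10],"claw":100},
  {"turn":[0,0,0],"slide":[0,0,0],"claw":100},
])

```text
t: 1.12
eef_pos: [418.4, 408.0, 225.3]
tcp_rot: [3.141, 0.001, 3.136]
ft_force: [-0.1, 1.3, 0.0]
opening: 1.001
grip_force: 0.0
```

```bash
cat >> h.py <<'E'
def look(qs,f):
    c=shot('wrist',f); s=state()
    print('tcp',np.round(s['eef_pos'],1),'rot',np.degrees(s['tcp_rot']).round(1),'cam',(-np.array(c['R']).T@c['t']).round(),'t',s['t'])
    for n in qs: print(n,[(np.round(r['xy']).tolist(),round(r['conf'],2)) for r in look_for(n,'wrist')])
    print('table corners',[pt(c,p,0)[:2].round().tolist() for p in((0,0),(559,0),(0,419),(559,419))])
    np.savez('pics/'+f[:-4],mtx=c['mtx'],R=c['R'],t=c['t']); return c
E
python3 -c "
from h import *
look(['battery_cover','tray'],'w1.png')"
```

```text
tcp [417.  409.2 225. ] rot [180.    0.  179.6] cam [341. 409. 396.] t 1.175
battery_cover [([260.0, 265.0], 0.6)]
tray [([210.0, 155.0], 0.69)]
table corners [[208.0, 107.0], [212.0, 714.0], [782.0, -33.0], [788.0, 847.0]]
```

View pics/w1.png

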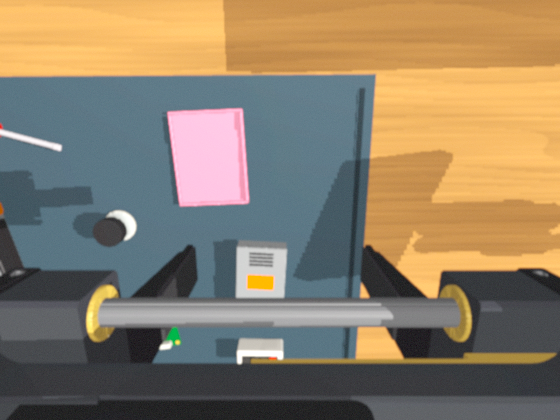

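The wrist view shows the tray corners at (168,111), (243,108), (248,204) and (179,207). The cover's near edge runs from (238,242) to (286,242), and its patch is at (260,282).

```bash
cat > px.py <<'E'
import sys; from h import pt,np
def P(f,z,*uv):
    c=np.load('pics/'+f+'.npz'); q=np.array([pt(c,p,z)[:2] for p in uv]); print(z,q.round(1).tolist(),'mean',q.mean(0).round(1)); return q
E
python3 -c "
from px import *
P('w1',8,(168,111),(243,108),(248,204),(179,207))
P('w1',27,(238,242),(286,242),(286,298),(237,298),(260,282))
c=np.load('pics/w1.npz');print(c['R'].round(3),c['mtx'].round())"
```

```text
8 [[323.7, 280.8], [321.0, 367.7], [435.0, 369.8], [438.3, 283.1]] mean [379.5 325.3]
27 [[478.5, 357.9], [478.8, 417.0], [556.1, 417.0], [555.7, 353.4], [533.0, 383.7]] mean [520.4 385.8]
[[ 0.006  1.    -0.   ]
 [ 0.963 -0.006  0.271]
 [ 0.271 -0.002 -0.963]] [[319.   0. 279.]
 [  0. 319. 216.]
 [  0.   0.   1.]]
```

jog_arm([
  {"turn":[0,0,2.5],"slide":[35,-50,0],"claw":100},
  {"turn":[0,0,2.5],"slide":[35,-50,0],"claw":100},
  {"turn":[0,0,2.5],"slide":[35,-50,0],"claw":100},
  {"turn":[0,0,2.5],"slide":[35,-50,0],"claw":100},
  {"turn":[0,0,0],"slide":[20,-50,0],"claw":100},
])

```text
t: 1.9
eef_pos: [576.6, 160.0, 224.3]
tcp_rot: [3.141, -0.0, -2.968]
ft_force: [0.6, -0.3, -0.9]
opening: 1.0
grip_force: 0.0
```

jog_arm([
  {"slide":[0,-55,0],"claw":100},
  {"slide":[0,-55,0],"claw":100},
  {"slide":[0,-50,0],"claw":100},
  {"slide":[0,0,0],"claw":100},
  {"slide":[0,0,0],"claw":100},
])

```text
validation failed for argument at $.ta...
```

```bash
python3 -c "
from h import *
look(['flat_pack','oscilloscope'],'w2.png')"
```

```text
tcp [578.2 155.1 224.1] rot [-179.9    0.  -170.2] cam [501. 147. 395.] t 1.95
flat_pack [([426.0, 271.0], 0.86), ([133.0, 94.0], 0.76)]
oscilloscope [([147.0, 134.0], 0.87)]
table corners [[423.0, -173.0], [319.0, 423.0], [1011.0, -208.0], [860.0, 655.0]]
```

View pics/w2.png

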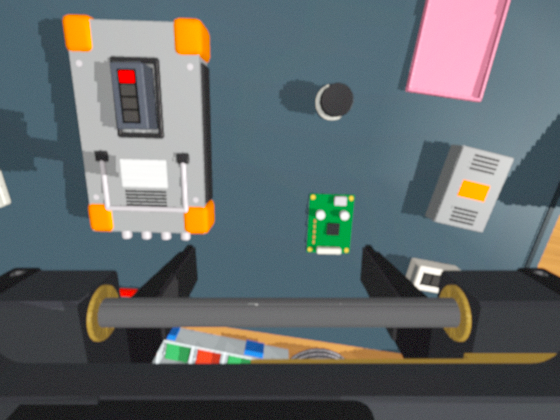

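This view has the whole scope, with the flat pack at (135,95), and the whole cover at (470,188). I'll zoom in on both.

```bash
python3 -c "
import cv2,numpy as np
i=cv2.imread('pics/w2.png')
a=cv2.resize(i[40:150,95:175],None,fx=5,fy=5,interpolation=cv2.INTER_CUBIC)
b=cv2.resize(i[135:245,420:515],None,fx=4,fy=5,interpolation=cv2.INTER_CUBIC)
cv2.imwrite('pics/w2z.png',np.hstack([a,b]))"
```

```text
(no output)
```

View pics/w2z.png

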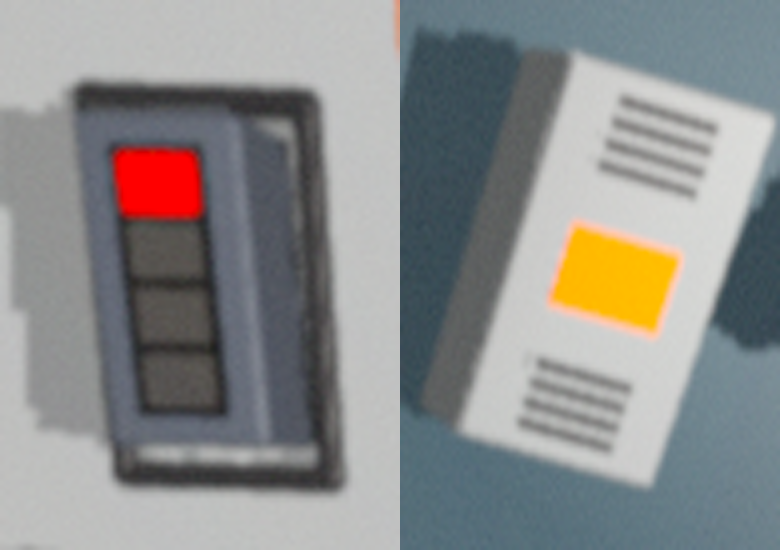

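```bash
python3 -c "
from px import *
def fit(q):
    q=np.array(q); d=(q[2]-q[1]+q[3]-q[0])/2; e=(q[1]-q[0]+q[2]-q[3])/2; print(' yaw',np.degrees(np.arctan2(d[1],d[0])).round(1),np.degrees(np.arctan2(-e[0],e[1])).round(1),'size',np.hypot(*d).round(1),np.hypot(*e).round(1))
A=lambda L:[(95+u/5,40+v/5) for u,v in L]
fit(P('w2',64,*A([(78,108),(235,108),(267,443),(110,443)])))
fit(P('w2',43.5,*A([(75,85),(320,90),(345,490),(113,487)])))
fit(P('w2',27,*[(420+(u-400)/4,135+v/5) for u,v in [(572,52),(775,120),(655,487),(460,432)]]))
fit(P('w2',45,(66,16),(208,22),(214,230),(91,231)))
fit(P('w1',8,(168,111),(243,108),(248,204),(179,207)))"
```

```text
64 [[469.8, -20.5], [464.6, 8.9], [525.3, 18.8], [530.7, -12.2]] mean [497.6  -1.3]
 yaw 8.5 9.9 size 61.5 30.7
43.5 [[463.6, -31.6], [456.1, 17.0], [533.7, 28.0], [541.6, -21.1]] mean [498.7  -2. ]
 yaw 7.9 9.0 size 78.5 49.5
27 [[485.3, 355.7], [489.9, 417.8], [580.1, 414.3], [576.9, 351.6]] mean [533.  384.9]
 yaw -2.4 -3.6 size 91.0 62.5
45 [[434.5, -74.1], [416.0, 62.3], [627.1, 93.3], [652.8, -46.8]] mean [532.6   8.7]
 yaw 7.7 9.1 size 216.7 140.0
8 [[323.7, 280.8], [321.0, 367.7], [435.0, 369.8], [438.3, 283.1]] mean [379.5 325.3]
 yaw 1.1 2.0 size 114.4 86.9
```

jog_arm([
  {"turn":[0,0,-1.3],"slide":[-20,-41,-25],"claw":80},
  {"turn":[0,0,0],"slide":[-20,-41,-25],"claw":80},
  {"turn":[0,0,0],"slide":[-20,-40,-25],"claw":80},
  {"turn":[0,0,0],"slide":[-18,-40,-25],"claw":80},
  {"turn":[0,0,0],"slide":[0,0,-20],"claw":80},
])

```text
t: 2.68
eef_pos: [496.6, -1.7, 104.0]
tcp_rot: [3.141, -0.001, -2.993]
ft_force: [0.2, 0.4, 1.1]
opening: 0.8
grip_force: 0.0
```

jog_arm([
  {"turn":[0,0,0],"slide":[0,0,0],"claw":80},
  {"turn":[0,0,0],"slide":[0,0,0],"claw":80},
])

```text
t: 2.92
eef_pos: [498.2, -0.5, 105.3]
tcp_rot: [-3.142, 0.001, -2.991]
ft_force: [0.7, 0.2, -0.5]
opening: 0.799
grip_force: 0.0
```

jog_arm([
  {"turn":[0,0,0],"slide":[0,-1,-25],"claw":70},
  {"turn":[0,0,0],"slide":[0,0,-22],"claw":60},
  {"turn":[0,0,0],"slide":[0,0,-10],"claw":50},
  {"turn":[0,0,0],"slide":[0,0,0],"claw":40},
  {"turn":[0,0,0],"slide":[0,0,0],"claw":20},
])

```text
t: 3.55
eef_pos: [498.3, -2.6, 48.5]
tcp_rot: [-3.141, 0.001, -2.992]
ft_force: [0.7, 0.3, 0.9]
opening: 0.35
grip_force: 1.1
```

jog_arm([
  {"turn":[0,0,0],"slide":[0,0,0],"claw":20},
  {"turn":[0,0,0],"slide":[0,0,0],"claw":20},
  {"turn":[0,0,0],"slide":[0,0,0],"claw":20},
])

```text
t: 3.92
eef_pos: [498.3, -2.7, 48.4]
tcp_rot: [-3.141, 0.001, -2.993]
ft_force: [0.4, 3.4, 6.2]
opening: 0.336
grip_force: 30.0
```

jog_arm([
  {"turn":[0,0,0],"slide":[0,0,20],"claw":20},
  {"turn":[0,0,0],"slide":[0,0,40],"claw":20},
  {"turn":[0,0,-2],"slide":[-5,15,20],"claw":20},
  {"turn":[0,0,-2],"slide":[-19,53,0],"claw":20},
  {"turn":[0,0,-3],"slide":[-19,53,0],"claw":20},
])

```text
t: 4.55
eef_pos: [454.4, 119.2, 128.1]
tcp_rot: [3.141, 0.001, -3.118]
ft_force: [1.5, 0.4, -1.9]
opening: 0.332
grip_force: 30.0
```

jog_arm([
  {"turn":[0,0,0],"slide":[-19,53,0],"claw":20},
  {"turn":[0,0,0],"slide":[-19,53,0],"claw":20},
  {"turn":[0,0,0],"slide":[-19,53,-20],"claw":20},
  {"turn":[0,0,0],"slide":[-19,48,-30],"claw":20},
  {"turn":[0,0,0],"slide":[0,0,-30],"claw":20},
])

```text
t: 5.18
eef_pos: [377.6, 327.9, 47.1]
tcp_rot: [3.141, 0.001, -3.111]
ft_force: [1.4, -0.2, -1.0]
opening: 0.333
grip_force: 30.0
```

jog_arm([
  {"turn":[0,0,0],"slide":[0,0,0],"claw":20},
  {"turn":[0,0,0],"slide":[0,0,0],"claw":20},
])

```text
t: 5.42
eef_pos: [379.4, 325.0, 48.5]
tcp_rot: [3.141, 0.001, -3.116]
ft_force: [0.2, 0.9, -0.8]
opening: 0.336
grip_force: 30.0
```

jog_arm([
  {"turn":[0,0,0],"slide":[0,0,-18],"claw":20},
  {"turn":[0,0,0],"slide":[0,0,-9],"claw":20},
  {"turn":[0,0,0],"slide":[0,0,-4],"claw":20},
  {"turn":[0,0,0],"slide":[0,0,-2],"claw":20},
  {"turn":[0,0,0],"slide":[0,0,0],"claw":20},
])

```text
t: 6.05
eef_pos: [379.1, 325.2, 15.4]
tcp_rot: [3.141, 0.001, -3.115]
ft_force: [0.7, -2.1, 5.2]
opening: 0.333
grip_force: 30.0
```

jog_arm([
  {"turn":[0,0,0],"slide":[0,0,0],"claw":40},
  {"turn":[0,0,0],"slide":[0,0,0],"claw":55},
  {"turn":[0,0,0],"slide":[0,0,20],"claw":65},
  {"turn":[0,0,0],"slide":[0,0,50],"claw":80},
  {"turn":[0,0,0],"slide":[18,-50,30],"claw":80},
])

```text
t: 6.68
eef_pos: [397.0, 276.7, 116.5]
tcp_rot: [3.14, 0.002, -3.111]
ft_force: [0.6, 0.1, 0.2]
opening: 0.761
grip_force: 0.0
```

jog_arm([
  {"turn":[0,0,0],"slide":[20,-55,20],"claw":80},
  {"turn":[0,0,0],"slide":[20,-55,20],"claw":80},
  {"turn":[0,0,0],"slide":[20,-55,20],"claw":80},
  {"turn":[0,0,0],"slide":[20,-55,20],"claw":80},
  {"turn":[0,0,0],"slide":[20,-55,20],"claw":80},
])

```text
t: 7.3
eef_pos: [497.2, -1.7, 215.6]
tcp_rot: [3.141, 0.001, -3.115]
ft_force: [1.2, 0.6, -0.1]
opening: 0.802
grip_force: 0.0
```

jog_arm([
  {"turn":[0,0,0],"slide":[20,-55,0],"claw":80},
  {"turn":[0,0,0],"slide":[20,-55,0],"claw":80},
  {"turn":[0,0,0],"slide":[20,-55,0],"claw":80},
  {"turn":[0,0,0],"slide":[20,-55,0],"claw":80},
  {"turn":[0,0,0],"slide":[20,-55,0],"claw":80},
])

```text
t: 7.92
eef_pos: [597.2, -276.6, 214.7]
tcp_rot: [3.141, 0.0, -3.115]
ft_force: [-0.0, 1.0, 0.1]
opening: 0.797
grip_force: 0.0
```

jog_arm([
  {"turn":[0,0,0],"slide":[20,-50,0],"claw":80},
  {"turn":[0,0,0],"slide":[0,-20,0],"claw":80},
  {"turn":[0,0,0],"slide":[0,0,0],"claw":80},
  {"turn":[0,0,0],"slide":[0,0,0],"claw":80},
])

```text
t: 8.43
eef_pos: [616.6, -343.3, 214.9]
tcp_rot: [3.141, -0.0, -3.114]
ft_force: [-0.3, 0.1, -0.1]
opening: 0.8
grip_force: 0.0
```

```bash
python3 -c "
from h import *
c=look(['full_pack','charger'],'w3.png')
r=[p['xy'] for p in look_for('full_pack','wrist')][0]
u,v=int(r[0]),int(r[1]); u=max(60,min(u,500)); v=max(60,min(v,360)); print('org',u-60,v-60)
cv2.imwrite('pics/w3z.png',cv2.resize(np.ascontiguousarray(c['frame'][v-60:v+60,u-60:u+60]),None,fx=5,fy=5,interpolation=cv2.INTER_CUBIC))"
```

```text
tcp [ 616.8 -343.1  215.1] rot [ 180.     0.  -178.4] cam [ 540. -345.  386.] t 8.475
full_pack [([245.0, 116.0], 0.64)]
charger [([258.0, 119.0], 0.71)]
table corners [[419.0, -643.0], [403.0, -52.0], [982.0, -760.0], [959.0, 95.0]]
org 184 55
```

View pics/w3z.png

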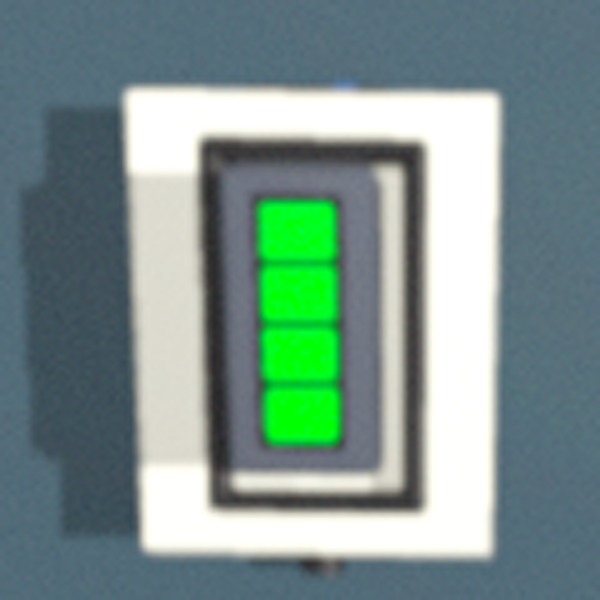

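The crop shows the full pack with four green segments. Its top corners are at (220,165), (378,165), (380,470) and (232,470) in the crop, and the bead and case outlines are clear.

```bash
cat >> px.py <<'E'
def fit(q):
    q=np.array(q); d=(q[2]-q[1]+q[3]-q[0])/2; e=(q[1]-q[0]+q[2]-q[3])/2; print(' yaw',np.degrees(np.arctan2(d[1],d[0])).round(1),np.degrees(np.arctan2(-e[0],e[1])).round(1),'size',np.hypot(*d).round(1),np.hypot(*e).round(1))
E
python3 -c "
from px import *
A=lambda L:[(184+u/5,55+v/5) for u,v in L]
fit(P('w3',42,*A([(218,164),(378,164),(381,470),(232,470)])))
fit(P('w3',21.5,*A([(201,140),(425,144),(424,508),(211,507)])))
fit(P('w3',20,*A([(124,90),(501,94),(493,556),(142,552)])))"
```

```text
42 [[503.6, -397.5], [502.8, -365.3], [563.2, -364.0], [564.1, -395.5]] mean [ 533.4 -380.6]
 yaw 1.6 1.5 size 60.5 31.9
21.5 [[496.8, -404.1], [496.3, -356.5], [572.7, -355.3], [573.8, -403.4]] mean [ 534.9 -379.8]
 yaw 0.7 0.9 size 76.7 47.9
20 [[487.2, -420.5], [485.8, -340.6], [583.3, -339.4], [584.5, -419.5]] mean [ 535.2 -380. ]
 yaw 0.7 0.9 size 97.4 80.0
```

jog_arm([
  {"turn":[0,0,-0.5],"slide":[-28,-13,-30],"claw":80},
  {"turn":[0,0,0],"slide":[-28,-13,-40],"claw":80},
  {"turn":[0,0,0],"slide":[-27,-11.5,-40],"claw":80},
  {"turn":[0,0,0],"slide":[0,0,-20],"claw":80},
  {"turn":[0,0,0],"slide":[0,0,0],"claw":80},
])

```text
t: 9.25
eef_pos: [533.4, -381.6, 83.7]
tcp_rot: [3.14, -0.002, -3.123]
ft_force: [-0.3, -0.1, -0.3]
opening: 0.8
grip_force: 0.0
```

jog_arm([
  {"turn":[0,0,0],"slide":[0,0,0],"claw":75},
])

```text
t: 9.38
eef_pos: [534.6, -382.2, 85.8]
tcp_rot: [-3.141, 0.001, -3.123]
ft_force: [0.1, 0.3, 0.3]
opening: 0.761
grip_force: 0.0
```

jog_arm([
  {"turn":[0,0,0],"slide":[-0.5,1,-25],"claw":70},
  {"turn":[0,0,0],"slide":[0,0,-22],"claw":60},
  {"turn":[0,0,0],"slide":[0,0,-12],"claw":50},
  {"turn":[0,0,0],"slide":[0,0,0],"claw":40},
  {"turn":[0,0,0],"slide":[0,0,0],"claw":20},
])

```text
t: 10.0
eef_pos: [533.9, -381.5, 26.7]
tcp_rot: [-3.141, 0.001, -3.123]
ft_force: [-0.0, 0.1, 0.2]
opening: 0.351
grip_force: 0.0
```

jog_arm([
  {"turn":[0,0,0],"slide":[0,0,0],"claw":20},
  {"turn":[0,0,0],"slide":[0,0,0],"claw":20},
  {"turn":[0,0,0],"slide":[0,0,0],"claw":20},
])

```text
t: 10.38
eef_pos: [533.8, -381.6, 26.7]
tcp_rot: [-3.141, 0.001, -3.124]
ft_force: [0.6, 0.6, 6.7]
opening: 0.336
grip_force: 30.0
```

jog_arm([
  {"turn":[0,0,0],"slide":[0,0,20],"claw":20},
  {"turn":[0,0,0],"slide":[0,0,40],"claw":20},
  {"turn":[0,0,0],"slide":[0,0,40],"claw":20},
  {"turn":[0,0,2.5],"slide":[-5,54,0],"claw":20},
  {"turn":[0,0,2.5],"slide":[-5,54,0],"claw":20},
])

```text
t: 11.0
eef_pos: [523.0, -272.4, 127.2]
tcp_rot: [-3.141, 0.001, -3.036]
ft_force: [0.7, 0.4, -0.3]
opening: 0.332
grip_force: 30.0
```

jog_arm([
  {"turn":[0,0,2.5],"slide":[-5,54,0],"claw":20},
  {"turn":[0,0,0],"slide":[-5,54,0],"claw":20},
  {"turn":[0,0,0],"slide":[-5,54,0],"claw":20},
  {"turn":[0,0,0],"slide":[-5,54,0],"claw":20},
  {"turn":[0,0,0],"slide":[-5,55,-20],"claw":20},
])

```text
t: 11.62
eef_pos: [499.0, -0.8, 107.5]
tcp_rot: [-3.14, 0.004, -2.993]
ft_force: [0.9, -0.4, -1.5]
opening: 0.335
grip_force: 30.0
```

jog_arm([
  {"turn":[0,0,0],"slide":[0,0,-40],"claw":20},
  {"turn":[0,0,0],"slide":[0,0,0],"claw":20},
  {"turn":[0,0,0],"slide":[0,0,0],"claw":20},
])

```text
t: 12.0
eef_pos: [499.0, -2.8, 67.0]
tcp_rot: [-3.141, 0.001, -2.993]
ft_force: [-0.3, -1.1, -0.6]
opening: 0.335
grip_force: 30.0
```

jog_arm([
  {"turn":[0,0,0],"slide":[-0.3,0.7,-7],"claw":20},
  {"turn":[0,0,0],"slide":[0,0,-4],"claw":20},
  {"turn":[0,0,0],"slide":[0,0,-3],"claw":20},
  {"turn":[0,0,0],"slide":[0,0,0],"claw":20},
])

```text
t: 12.5
eef_pos: [498.0, -1.6, 51.5]
tcp_rot: [3.141, -0.0, -2.993]
ft_force: [0.4, 0.3, -1.0]
opening: 0.335
grip_force: 30.0
```

jog_arm([
  {"turn":[0,0,0],"slide":[0,0,-3],"claw":20},
  {"turn":[0,0,0],"slide":[0,0,-1.5],"claw":20},
  {"turn":[0,0,0],"slide":[0,0,0],"claw":20},
])

```text
t: 12.88
eef_pos: [498.2, -1.6, 48.6]
tcp_rot: [-3.141, 0.001, -2.992]
ft_force: [-5.4, -0.4, 24.4]
opening: 0.337
grip_force: 30.0
```

jog_arm([
  {"turn":[0,0,0],"slide":[0,0,1],"claw":20},
  {"turn":[0,0,0],"slide":[0,0,0],"claw":40},
  {"turn":[0,0,0],"slide":[0,0,0],"claw":55},
  {"turn":[0,0,0],"slide":[0,0,20],"claw":65},
  {"turn":[0,0,0],"slide":[0,0,40],"claw":70},
])

```text
t: 13.5
eef_pos: [497.4, -1.5, 107.6]
tcp_rot: [3.141, -0.003, -2.993]
ft_force: [1.1, 0.5, 0.6]
opening: 0.652
grip_force: 0.0
```

jog_arm([
  {"turn":[0,0,-3.5],"slide":[-20,54,10],"claw":70},
  {"turn":[0,0,-3.5],"slide":[-20,54,0],"claw":70},
  {"turn":[0,0,0],"slide":[-20,54,0],"claw":70},
  {"turn":[0,0,0],"slide":[-20,55,0],"claw":70},
  {"turn":[0,0,0],"slide":[-20,55,-15],"claw":70},
])

```text
t: 14.12
eef_pos: [397.7, 272.4, 103.6]
tcp_rot: [3.141, 0.002, -3.115]
ft_force: [1.3, 0.2, -0.2]
opening: 0.702
grip_force: 0.0
```

jog_arm([
  {"turn":[0,0,0],"slide":[-19,55,-15],"claw":70},
  {"turn":[0,0,0],"slide":[0,0,-20],"claw":70},
  {"turn":[0,0,0],"slide":[0,0,0],"claw":70},
  {"turn":[0,0,0],"slide":[0,0,0],"claw":70},
])

```text
t: 14.62
eef_pos: [379.4, 325.1, 68.6]
tcp_rot: [3.141, 0.0, -3.116]
ft_force: [0.5, 0.3, 0.0]
opening: 0.701
grip_force: 0.0
```

Down to 15.6 and grip.

jog_arm([
  {"turn":[0,0,0],"slide":[0,0,-25],"claw":65},
  {"turn":[0,0,0],"slide":[0,0,-20],"claw":60},
  {"turn":[0,0,0],"slide":[0,0,-8],"claw":50},
  {"turn":[0,0,0],"slide":[0,0,0],"claw":40},
  {"turn":[0,0,0],"slide":[0,0,0],"claw":20},
])

```text
t: 15.25
eef_pos: [379.5, 325.5, 15.9]
tcp_rot: [3.141, 0.001, -3.115]
ft_force: [0.0, -0.4, -0.3]
opening: 0.355
grip_force: 0.0
```

jog_arm([
  {"turn":[0,0,0],"slide":[0,0,0],"claw":20},
  {"turn":[0,0,0],"slide":[0,0,0],"claw":20},
  {"turn":[0,0,0],"slide":[0,0,0],"claw":20},
])

```text
t: 15.62
eef_pos: [379.5, 325.6, 15.9]
tcp_rot: [3.141, 0.001, -3.115]
ft_force: [0.2, -1.9, 6.6]
opening: 0.332
grip_force: 30.0
```

jog_arm([
  {"turn":[0,0,0],"slide":[0,0,20],"claw":20},
  {"turn":[0,0,0],"slide":[0,0,45],"claw":20},
  {"turn":[0,0,0],"slide":[6,-26,45],"claw":20},
  {"turn":[0,0,0],"slide":[15,-50,0],"claw":20},
  {"turn":[0,0,0],"slide":[15,-50,0],"claw":20},
])

```text
t: 16.25
eef_pos: [415.3, 198.4, 126.0]
tcp_rot: [3.141, 0.002, -3.114]
ft_force: [0.7, -0.4, -2.0]
opening: 0.334
grip_force: 30.0
```

jog_arm([
  {"turn":[0,0,0],"slide":[15,-56,0],"claw":20},
  {"turn":[0,0,0],"slide":[15,-56,0],"claw":20},
  {"turn":[0,0,0],"slide":[15,-56,0],"claw":20},
  {"turn":[0,0,0],"slide":[15,-56,0],"claw":20},
  {"turn":[0,0,0],"slide":[15,-56,0],"claw":20},
])

```text
t: 16.88
eef_pos: [490.2, -82.5, 125.5]
tcp_rot: [3.142, 0.0, -3.115]
ft_force: [1.5, -0.1, -1.6]
opening: 0.337
grip_force: 30.0
```

jog_arm([
  {"turn":[0,0,-0.7],"slide":[12,-60,0],"claw":20},
  {"turn":[0,0,0],"slide":[12,-60,0],"claw":20},
  {"turn":[0,0,0],"slide":[12,-60,0],"claw":20},
  {"turn":[0,0,0],"slide":[9,-60,0],"claw":20},
  {"turn":[0,0,0],"slide":[0,-60,-10],"claw":20},
])

```text
t: 17.5
eef_pos: [535.5, -382.6, 115.8]
tcp_rot: [-3.141, 0.001, -3.127]
ft_force: [0.2, 0.2, -1.9]
opening: 0.335
grip_force: 30.0
```

jog_arm([
  {"turn":[0,0,0],"slide":[0,0,-30],"claw":20},
  {"turn":[0,0,0],"slide":[0,0,-30],"claw":20},
  {"turn":[0,0,0],"slide":[0,0,0],"claw":20},
  {"turn":[0,0,0],"slide":[0,0,0],"claw":20},
])

```text
t: 18.0
eef_pos: [535.5, -380.7, 56.3]
tcp_rot: [-3.141, 0.001, -3.127]
ft_force: [-0.3, 0.9, -1.4]
opening: 0.336
grip_force: 30.0
```

jog_arm([
  {"turn":[0,0,0],"slide":[0,0,-16],"claw":20},
  {"turn":[0,0,0],"slide":[0,0,-6],"claw":20},
  {"turn":[0,0,0],"slide":[0,0,-3],"claw":20},
  {"turn":[0,0,0],"slide":[0,0,-2],"claw":20},
  {"turn":[0,0,0],"slide":[0,0,0],"claw":20},
])

```text
t: 18.62
eef_pos: [535.1, -380.6, 28.2]
tcp_rot: [3.141, -0.0, -3.127]
ft_force: [-1.1, -0.8, -2.3]
opening: 0.333
grip_force: 30.0
```

jog_arm([
  {"turn":[0,0,0],"slide":[0,0,-1.5],"claw":20},
  {"turn":[0,0,0],"slide":[0,0,-1],"claw":20},
  {"turn":[0,0,0],"slide":[0,0,0],"claw":20},
])

```text
t: 19.0
eef_pos: [535.2, -380.7, 26.9]
tcp_rot: [-3.141, 0.001, -3.127]
ft_force: [-2.9, 2.5, 10.0]
opening: 0.338
grip_force: 30.0
```

jog_arm([
  {"turn":[0,0,0],"slide":[0,0,0.5],"claw":40},
  {"turn":[0,0,0],"slide":[0,0,0],"claw":55},
  {"turn":[0,0,0],"slide":[0,0,20],"claw":65},
  {"turn":[0,0,-1],"slide":[0,0,50],"claw":80},
  {"turn":[0,0,-1],"slide":[2,40,40],"claw":100},
])

```text
t: 19.62
eef_pos: [537.2, -342.1, 138.9]
tcp_rot: [-3.14, 0.002, 3.118]
ft_force: [0.6, 0.1, -0.0]
opening: 0.763
grip_force: 0.0
```

jog_arm([
  {"turn":[0,0,-1],"slide":[4,54,20],"claw":100},
  {"turn":[0,0,-0.8],"slide":[4,54,20],"claw":100},
  {"turn":[0,0,0],"slide":[4,54,20],"claw":100},
  {"turn":[0,0,0],"slide":[4,54,20],"claw":100},
  {"turn":[0,0,0],"slide":[4,58,0],"claw":100},
])

```text
t: 20.25
eef_pos: [557.6, -65.0, 219.1]
tcp_rot: [-3.141, 0.004, 3.089]
ft_force: [1.1, -0.3, 0.5]
opening: 1.0
grip_force: 0.0
```

jog_arm([
  {"turn":[0,0,0],"slide":[4,58,0],"claw":100},
  {"turn":[0,0,0],"slide":[4,58,0],"claw":100},
  {"turn":[0,0,0],"slide":[4,58,0],"claw":100},
  {"turn":[0,0,0],"slide":[4,52,0],"claw":100},
  {"turn":[0,0,0],"slide":[0,0,0],"claw":100},
])

```text
t: 20.88
eef_pos: [572.8, 162.5, 217.3]
tcp_rot: [3.141, 0.001, 3.094]
ft_force: [0.2, -1.5, -0.6]
opening: 0.997
grip_force: 0.0
```

```bash
python3 -c "
from h import *
look(['battery_cover','full_pack'],'w4.png')"
```

```text
tcp [572.8 160.8 217.1] rot [180.    0.  177.2] cam [496. 167. 388.] t 20.925
battery_cover [([472.0, 146.0], 0.79)]
full_pack [([110.0, 136.0], 0.62)]
table corners [[353.0, -123.0], [381.0, 470.0], [909.0, -284.0], [951.0, 577.0]]
```

View pics/w4.png

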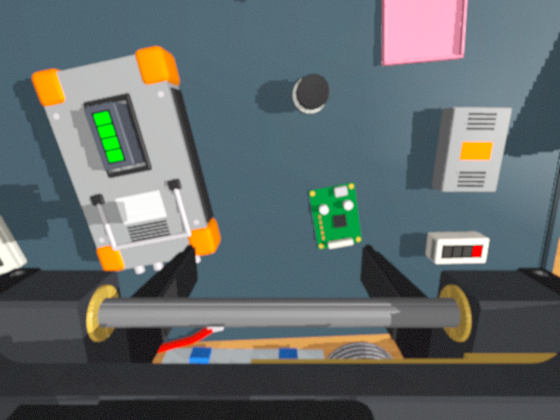

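The full pack sits in the scope's bay, at (117,137). The cover's orange patch, which marks its centre, is at (476,151).

```bash
python3 -c "
from h import *; import cv2
from px import *
i=cv2.imread('pics/w4.png').astype(int)
m=((i[...,2]>220)&(i[...,1]>130)&(i[...,0]<80)).astype('uint8'); m[:,:400]=0
n,l,s,c=cv2.connectedComponentsWithStats(m); k=1+np.argmax(s[1:,4]); print(c[k],s[k],cv2.minAreaRect(np.argwhere(l==k)[:,::-1].astype('float32')))
P('w4',27,c[k])
i=cv2.imread('pics/w2.png').astype(int)
m=((i[...,2]>220)&(i[...,1]>130)&(i[...,0]<80)).astype('uint8'); m[:,:400]=0
n,l,s,c=cv2.connectedComponentsWithStats(m); k=1+np.argmax(s[1:,4]); P('w2',27,c[k])
"
```

```text
[475.81601732 150.48051948] [461 143  31  16 462] ((476.0, 150.5), (15.0, 30.0), 90.0)
27 [[532.5, 384.3]] mean [532.5 384.3]
27 [[532.6, 384.3]] mean [532.6 384.3]
```

jog_arm([
  {"turn":[0,0,0],"slide":[-10,50,-20],"claw":100},
  {"turn":[0,0,0],"slide":[-10,50,-25],"claw":100},
  {"turn":[0,0,0],"slide":[-10,50,-30],"claw":100},
  {"turn":[0,0,0],"slide":[-9,50,-35],"claw":100},
  {"turn":[0,0,0],"slide":[0,25,-40],"claw":100},
])

```text
t: 21.65
eef_pos: [534.3, 385.3, 65.9]
tcp_rot: [3.141, 0.001, 3.09]
ft_force: [0.2, 0.1, -0.2]
opening: 1.002
grip_force: 0.0
```

jog_arm([
  {"turn":[0,0,0],"slide":[0,0,0],"claw":100},
  {"turn":[0,0,0],"slide":[0,0,0],"claw":100},
])

```text
t: 21.9
eef_pos: [535.0, 383.2, 67.3]
tcp_rot: [3.141, 0.001, 3.088]
ft_force: [0.3, 0.3, -0.9]
opening: 1.003
grip_force: 0.0
```

jog_arm([
  {"turn":[0,0,0],"slide":[-2.4,1.2,-25],"claw":100},
  {"turn":[0,0,0],"slide":[0,0,-22],"claw":100},
  {"turn":[0,0,0],"slide":[0,0,-12],"claw":90},
  {"turn":[0,0,0],"slide":[0,0,0],"claw":75},
  {"turn":[0,0,0],"slide":[0,0,0],"claw":60},
])

```text
t: 22.52
eef_pos: [532.4, 385.6, 8.4]
tcp_rot: [3.141, 0.001, 3.089]
ft_force: [0.3, -0.6, 0.1]
opening: 0.749
grip_force: 0.0
```

jog_arm([
  {"turn":[0,0,0],"slide":[0,0,0],"claw":50},
  {"turn":[0,0,0],"slide":[0,0,0],"claw":50},
  {"turn":[0,0,0],"slide":[0,0,0],"claw":50},
])

```text
t: 22.9
eef_pos: [532.1, 385.8, 8.1]
tcp_rot: [3.141, 0.001, 3.09]
ft_force: [0.2, -2.1, 5.9]
opening: 0.652
grip_force: 30.0
```

jog_arm([
  {"turn":[0,0,0],"slide":[0,0,20],"claw":50},
  {"turn":[0,0,0],"slide":[0,0,45],"claw":50},
  {"turn":[0,0,0],"slide":[0,0,45],"claw":50},
  {"turn":[0,0,3],"slide":[-5,-55,0],"claw":50},
  {"turn":[0,0,3],"slide":[-5,-55,0],"claw":50},
])

```text
t: 23.52
eef_pos: [521.4, 274.9, 118.9]
tcp_rot: [3.141, 0.002, -3.085]
ft_force: [1.2, -0.7, 0.1]
opening: 0.649
grip_force: 30.0
```

jog_arm([
  {"turn":[0,0,3],"slide":[-5,-55,0],"claw":50},
  {"turn":[0,0,2.4],"slide":[-5,-55,0],"claw":50},
  {"turn":[0,0,0],"slide":[-5,-55,0],"claw":50},
  {"turn":[0,0,0],"slide":[-5,-56,0],"claw":50},
  {"turn":[0,0,0],"slide":[-4,-56,0],"claw":50},
])

```text
t: 24.15
eef_pos: [497.5, -3.0, 118.4]
tcp_rot: [-3.141, 0.002, -2.994]
ft_force: [0.6, -0.8, -1.0]
opening: 0.648
grip_force: 30.0
```

jog_arm([
  {"turn":[0,0,0],"slide":[0,0,-25],"claw":50},
  {"turn":[0,0,0],"slide":[0,0,0],"claw":50},
  {"turn":[0,0,0],"slide":[0,0,0],"claw":50},
])

```text
t: 24.52
eef_pos: [498.0, -0.8, 93.1]
tcp_rot: [-3.141, 0.001, -2.994]
ft_force: [-0.6, 0.4, -1.2]
opening: 0.653
grip_force: 30.0
```

Cover's lower edge is at about 85. Next: 43 mm down in steps.

jog_arm([
  {"turn":[0,0,0],"slide":[0,-1,-12],"claw":50},
  {"turn":[0,0,0],"slide":[0,0,-10],"claw":50},
  {"turn":[0,0,0],"slide":[0,0,-5],"claw":50},
  {"turn":[0,0,0],"slide":[0,0,0],"claw":50},
])

```text
t: 25.02
eef_pos: [497.5, -2.2, 64.7]
tcp_rot: [3.141, -0.001, -2.994]
ft_force: [-0.5, -0.3, -1.4]
opening: 0.653
grip_force: 30.0
```

jog_arm([
  {"turn":[0,0,0],"slide":[0,0,-6],"claw":50},
  {"turn":[0,0,0],"slide":[0,0,-4],"claw":50},
  {"turn":[0,0,0],"slide":[0,0,-3],"claw":50},
  {"turn":[0,0,0],"slide":[0,0,0],"claw":50},
])

```text
t: 25.52
eef_pos: [497.6, -2.4, 52.0]
tcp_rot: [3.141, -0.0, -2.994]
ft_force: [-0.3, 0.3, -0.4]
opening: 0.649
grip_force: 30.0
```

Past the bead top with no contact force. I'll finish the last 2 mm.

jog_arm([
  {"turn":[0,0,0],"slide":[0,0,-1],"claw":50},
  {"turn":[0,0,0],"slide":[0,0,-0.8],"claw":50},
  {"turn":[0,0,0],"slide":[0,0,0],"claw":50},
])

```text
t: 25.9
eef_pos: [497.7, -2.4, 50.4]
tcp_rot: [3.142, 0.0, -2.994]
ft_force: [-0.3, -0.5, -0.1]
opening: 0.647
grip_force: 30.0
```

jog_arm([
  {"turn":[0,0,0],"slide":[0,0,-0.5],"claw":50},
  {"turn":[0,0,0],"slide":[0,0,0],"claw":50},
])

```text
t: 26.15
eef_pos: [497.7, -2.4, 50.1]
tcp_rot: [3.142, 0.0, -2.994]
ft_force: [-1.6, 0.3, 4.0]
opening: 0.649
grip_force: 30.0
```

jog_arm([
  {"turn":[0,0,0],"slide":[0,0,0],"claw":70},
  {"turn":[0,0,0],"slide":[0,0,0],"claw":85},
  {"turn":[0,0,0],"slide":[0,0,0],"claw":95},
  {"turn":[0,0,0],"slide":[0,0,25],"claw":100},
  {"turn":[0,0,0],"slide":[0,0,50],"claw":100},
])

```text
t: 26.78
eef_pos: [496.9, -2.3, 124.4]
tcp_rot: [3.14, -0.004, -2.994]
ft_force: [0.4, -0.5, 1.5]
opening: 0.99
grip_force: 0.0
```

jog_arm([
  {"turn":[0,0,0],"slide":[20,30,45],"claw":100},
  {"turn":[0,0,0],"slide":[30,45,20],"claw":100},
  {"turn":[0,0,0],"slide":[30,45,20],"claw":100},
  {"turn":[0,0,0],"slide":[0,40,10],"claw":100},
  {"turn":[0,0,0],"slide":[0,0,0],"claw":100},
])

```text
t: 27.4
eef_pos: [577.6, 159.9, 220.2]
tcp_rot: [3.141, 0.001, -2.991]
ft_force: [-0.3, -0.2, -1.1]
opening: 0.999
grip_force: 0.0
```

```bash
python3 -c "
from h import *
c=look([],'w5.png'); d=shot('top'); e=shot('scene')
a=cv2.resize(c['frame'][0:250,0:300],(480,400)); b=cv2.resize(d['frame'][110:310,200:420],(320,400)); s=cv2.resize(e['frame'][150:280,150:410],(400,200))
o=np.zeros((600,800,3),'uint8'); o[:400,:480]=a; o[:400,480:]=b; o[400:,:400]=s; cv2.imwrite('pics/fin.png',o)"
```

```text
tcp [577.3 158.4 219.6] rot [-180.    -0.  -171.4] cam [502. 149. 391.] t 27.45
table corners [[417.0, -166.0], [328.0, 426.0], [999.0, -214.0], [869.0, 644.0]]
```

View pics/fin.png

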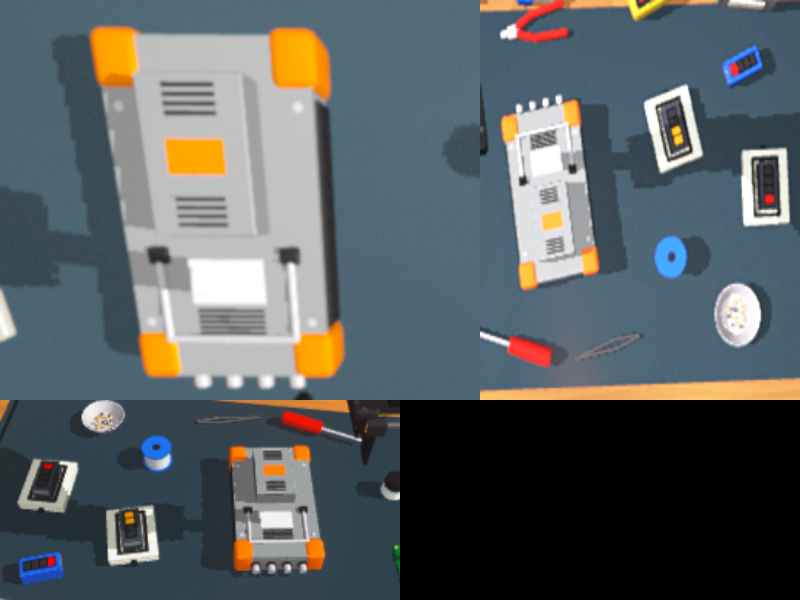

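The cover sits flat on the scope's back over the bay. The flat pack, with one red segment, sits in the right charger, and everything else is where it was.

```bash
python3 -c "
from cell import *
print(job_done())"
```

```text
the job is handed in; nothing more can be done
None
```

The swap is done and handed in: the full pack is home in the oscilloscope with its cover fully down, and the flat pack is home in the charger the full one came from; it took about 28 s of the 102 s allowed.

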